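# Unlock and raise the tempering machine's service hatch

## Robot

A 7-joint arm with a two-finger parallel gripper is mounted at the origin on the work surface. World frame = base frame: x ahead of the robot, y to its left, z up, the work surface at z = 0. Lengths are in m, angles in rad, forces in N, time in s.
With the tool pointing down it reaches from about 0.4 to 0.875 m from the base axis. Payload 19.3 kg.
Tool frame: the origin (TCP) lies between the finger pads; the fingertips stand 17 mm ahead of it and the grasp point (between the pads) lies 2 mm behind it (bot.finger_overhang is the distance from the TCP to the fingertips, in m); z points along the fingers, y is the line along which they close (so a half turn about z gives the same grasp; the last joint's range is limited). The gripper opens to 85 mm and grips with 20 to 120 N. Pads are 22 mm wide; open, the fingers measure 114 mm over their backs; the gripper's body (76 mm by 85 mm) begins 54 mm behind the grasp point. The pads swing forward as they close: fully open they stand 13 mm farther back than shut.
Start: joints at [-1.297, 0.521, -0.036, 1.599, 0.021, 1.021, -0.113], TCP at [0.211, 0.588, 0.248] pointing down, gripper open.
Joint ranges: [-2.91, 2.91], [-0.3, 2.13], [-1.5, 1.42], [0.17, 2.43], [-1.26, 4.41], [0.16, 1.93], [-2.52, 2.52]. Speed limits (rad/s): [1.89, 1.89, 2.39, 2.39, 3.01, 3.01, 3.01].

## Interface

Orientations are given as [roll, pitch, yaw] about the fixed x, y, z axes, in that order (R = Rz(yaw) Ry(pitch) Rx(roll)).
In Python, from workcell import observe, grab_frame, bot gives the robot as it stands.
- The arm moves only by the shell command python3 -m crank 'ROWS' [FORCE]. ROWS is a JSON object of lists of equal length, an entry for each row: "linear": the shift along the world's x, y, z each as a share of 0.25 m, from -1 to 1, a list of three; "delta_rot": the turn, a rotation vector about the world's x, y, z each as a share of 30 degrees, from -1 to 1, a list of three; "fingers": the opening, from -1 (shut) to 1 (fully open). In form: {"linear": [[dx, dy, dz], ...], "delta_rot": [[rx, ry, rz], ...], "fingers": [fingers, ...]}. A call has 1 to 5 rows; each row is the pose to reach, as a shift and turn from the pose commanded when the call began; what a row does not reach only later rows make up. A row lasts 1/10 s, in which the tool goes at most 50 mm and 8.59 degrees, less where a joint would pass 70% of its speed; a pose out of reach is approached as far as the arm can. A call with a number of a shift or a turn outside -1 to 1 is refused whole. A call with a gripper value outside its range is refused whole. The fingers move at their own pace and stop on an object; FORCE is the grip in N (left out, the last holds). Time passes only in rows, so rows that repeat a pose let the fingers close. It gives the time, the measured TCP pose, the force, the opening and the grip force at its end, in the units of the state.
- observe(): the state, without advancing time (a new reading comes with each control period).
- grab_frame(name): name is "scene" or "top"; returns a dict with "image" (400x640x3 uint8, red, green, blue), "mtx" (3x3 intrinsics, pixels), "xyz" and "orientation" of the camera in the world. Camera axes: x right, y down, z forward; pixel columns grow to the right and rows downward; lengths in m; the calibration is good to about 2 mm. A picture is of the moment at which its call begins. There is no depth.
- bot.job_done(): hands the job in; it is judged then, once.
The state is a dict: "clock": time; "qpos": joint angles; "qd": joint speeds; "joint_efforts": joint torques, N m; "position": TCP position; "tool_rot": TCP orientation; "force": force on the tool from outside, world axes, zero at the start; "moment": the same for the moment, N m; "grip_width": finger opening in m; "finger_force": force on a finger pad.
Only numpy, scipy, OpenCV 4.12 (cv2) and the standard library are available. Lean on these libraries where they do the work, as an engineer would, in place of code of your own. Each camera call takes 0.05 s, during which the arm holds its last target. There are 200 camera calls.

## Task

The fan filter of the chocolate tempering machine is due for cleaning. Take the red-gripped panel key out of the tool block, push it fully home in the lock of the white hatch on the machine's sloping front, turn it a quarter turn clockwise to its stop to withdraw the hidden bolt, then draw the hatch up as far as it will open; the key serves as its handle. Leave the hatch standing open with the key still in the lock, and do not disturb the chocolate chair, the spatula or the mixing bowl.

Things in the scene. Friction and masses are not known exactly. Their poses are not given: they have to be found in the camera images.
- key: Panel key, 89 mm long, 0.12 kg, loose, upright in the tool block at the start. Origin: middle of the underside of its steel collar (32 mm wide, 5 mm thick). z runs up to the red grip (40 mm wide along x, 12 mm thick along y, from 25 to 61 mm above the origin); a 14 mm round neck joins grip and collar. It is the same after a half turn about z.
- key_tip (a point): Tip of the key, 28 mm below its origin, axes as the key. Below the collar a 10 mm round shank carries two opposite flat bits (22 mm over both along x, 6 mm thick along y) that reach from 7 to 28 mm below the origin; their last 4.5 mm taper to 18 x 3 mm.
- tool_block: Wooden block, 190 x 70 x 48 mm high, fixed, left or right of the machine. Origin: centre of its underside, x along its length. The key stands in a round hole (24 mm wide, 38 mm deep) at x = -60 mm, its collar on the block's top; the key may be turned up to 0.8 rad from the block. Three tool handles stand at x = 30 to 72 mm, up to 123 mm above the bench.
- machine: Stainless tempering machine, fixed, 360 mm deep (x), 300 mm wide (y), deck 165 mm high, lidded bowl on the deck up to 236 mm high. Origin: centre of its underside, x to its back. Its front faces the robot and slopes at 30 degrees to the horizontal, from 65 mm high at the front edge up to the deck.
- keyhole (a point): Mouth of the keyhole, mid bright dark-rimmed escutcheon (44 x 44 mm, 4 mm proud of the hatch, 8 mm thick); rides with the hatch. z points straight out (30 degrees off vertical when shut), x up the slope. Slot 25 mm along x by 8.6 mm along y, 13 mm square in the middle. Key home: bits along x, either way round, pushed along -z until its collar meets the plate; its origin is then at this point.
- lock (a joint): Angle of the lock's rotor behind the plate, rad: 0 to 0.05 at the start (locked), 1.57 at its stop; grows as the key turns clockwise seen from outside (negatively about the keyhole's z). Friction 0.12 N m, no spring; the key has about 0.13 rad of play in it. The key can turn only when fully home; once turned it is caught behind the plate and can pull the hatch. The bolt lets go by 1.2.
- hinge (a point): Middle of the hatch's hinge line, which runs along this point's y axis, fixed on the machine at the hatch's upper edge, 156 mm above the bench; its axes are the machine's. The keyhole's mouth lies 130 mm from it down the hatch and 4 mm outside the panel.
- hatch (a joint): Opening angle of the white hatch (220 x 164 mm, 0.35 kg), rad: 0 shut, flush with the slope; grows as its lower edge swings up about the hinge's +y, to a stop at 0.85. Its stiff hinge holds it wherever it is left; drawing it up at the key takes about 12 N.
- chair: Bystander: miniature chocolate chair, brown, 50 x 50 mm, 90 mm high, 60 g, loose, fragile. Origin: centre of its underside, z up.
- spatula: Bystander: flat steel spatula with a black handle, 240 mm long, lying loose on the bench along its x axis.
- bowl: Bystander: steel mixing bowl, 130 mm wide, 65 mm high, loose, on the other side of the machine from the tool block. Origin: centre of its underside.
Things that resemble listed ones, but are neither listed nor needed, are in the scene too. There is more than one size of the key; the one meant has the size given above.

How it is judged:
On the way, in this order (a step that is already met when the one before it is completed fails the run):
1. the key stands fully home in the lock, not yet turned (z of key in the frame of keyhole below 0.0025 m and distance between key and keyhole below 0.005 m and angle between the z axis of key and the z axis of keyhole, either way round below 0.12 rad and value of joint lock below 0.4 rad and value of joint hatch below 0.1 rad), for 0.1 s.
2. the key has turned the lock to its stop, the hatch still down (value of joint lock above 1.25 rad and value of joint hatch below 0.15 rad and distance between key and keyhole below 0.008 m), for 0.1 s.
At the end, for the whole second after the job is handed in: The hatch stands still at more than 0.72 rad (41 degrees) of its 0.85 rad opening; the lock is still turned past 1.2 rad; the key is still in the lock, its origin within 10 mm of the keyhole's mouth and its axis within 0.25 rad of square (value of joint hatch above 0.72 rad and value of joint lock above 1.2 rad and distance between key and keyhole below 0.01 m and angle between the z axis of key and the z axis of keyhole, either way round below 0.25 rad and linear speed of key below 0.03 m/s and velocity of joint hatch between -0.05 and 0.05 rad/s); the robot touches nothing.
It fails at once if the chocolate chair is knocked over or shifted by more than 20 mm (distance of chair from where it was at the start of the episode above 0.02 m or angle between chair's own z axis and vertical above 0.3 rad).
It fails at once if the spatula is shifted by more than 30 mm (distance of spatula from where it was at the start of the episode above 0.03 m).
It fails at once if the mixing bowl is shifted by more than 30 mm (distance of bowl from where it was at the start of the episode above 0.03 m).
It also fails if it takes over 59 s, if anything falls off the work surface, if the arm or the gripper's body presses on something with over 40 N, if the wrist force passes 120 N, or if a joint passes its speed limit or range.

## Working session

There is one attempt and no reset: what is moved stays moved. The work goes in short steps, Python scripts to look and compute and a shell command to move; the robot and the scene stay as the last step left them, time stands still between calls to the robot, and variables do not carry over. Pictures are saved under pics/ and viewed, at most 10 in all, crops included, and the job is handed in when it is done.

```bash
ls; mkdir -p pics; python3 - <<'E'
from workcell import observe, grab_frame, bot
import cv2
for n in("scene","top"):
    f=grab_frame(n); cv2.imwrite(f"pics/{n}0.png",f["image"][:,:,::-1]); print(n,f["mtx"],f["xyz"],f["orientation"])
print(observe())
E
```

```text
pics
scene [[431.08660724   0.         314.99532105]
 [  0.         431.08660724 190.79206924]
 [  0.           0.           1.        ]] [1.11154061 0.68226176 0.75203964] [-2.19568953  0.01328136  2.39096378]
top [[512.48664848   0.         328.8750519 ]
 [  0.         512.48664848 195.64115439]
 [  0.           0.           1.        ]] [0.34298205 0.03011525 1.73089212] [-3.03205922e+00  6.95127800e-04 -1.54660238e+00]
{'clock': 0.1, 'qpos': array([-1.29717023,  0.52192128, -0.03633512,  1.59994005,  0.02120947,
        1.02112079, -0.11281538]), 'qd': array([-0.00108438, -0.00155532, -0.00143462, -0.00139605, -0.0007381 ,
        0.00095459, -0.00019838]), 'joint_efforts': array([ 4.04512612e-03, -9.28486419e+01,  1.98405616e+00, -3.70536947e+01,
        1.80817873e-02,  5.37348838e-03,  5.70635507e-06]), 'position': array([0.21061548, 0.58814108, 0.24780777]), 'tool_rot': array([-3.14059132e+00,  7.51419844e-05,  2.79775166e+00]), 'force': array([-0.48786151, -0.07718859, -0.84739893]), 'moment': array([-0.01981883,  0.01141505,  0.04815749]), 'finger_force': 0.0, 'grip_width': 0.08511782935030758}
```

View pics/scene0.png

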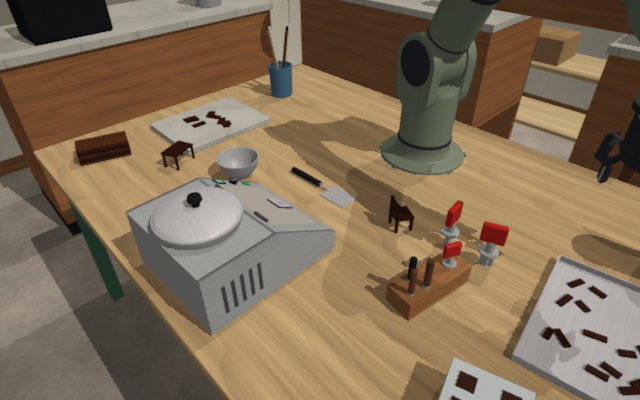

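View pics/top0.png

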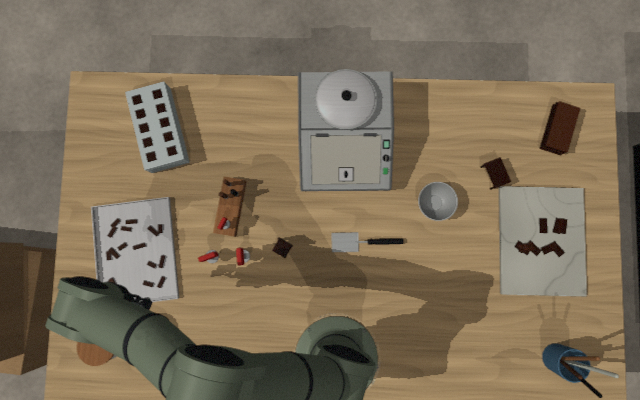

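The pictures show three red-gripped keys. Candidates are (a) in the block, scene (452,255) / top (225,223); (b) standing free, scene (454,218); (c) standing free, scene (493,240). The description picks (a), the one in the block. The hatch escutcheon is at top (346,174) / scene (280,202). Next is a close crop to check.

```bash
python3 - <<'E'
import cv2,numpy as np
s=cv2.imread("pics/scene0.png");t=cv2.imread("pics/top0.png")
def c(im,x,y,w,h,k): return cv2.resize(im[y:y+h,x:x+w],None,fx=k,fy=k,interpolation=cv2.INTER_CUBIC)
A=c(s,380,200,133,120,3) # 399x360 
B=c(t,190,170,80,72,5)   # 400x360
C=c(s,235,175,100,60,4)  # 400x240
D=c(t,298,126,100,60+8,4)[:240]
out=np.vstack([np.hstack([cv2.resize(A,(400,360)),B]),np.hstack([C,D])]);print(out.shape)
cv2.imwrite("pics/crop1.png",out)
E
```

```text
(600, 800, 3)
```

View pics/crop1.png

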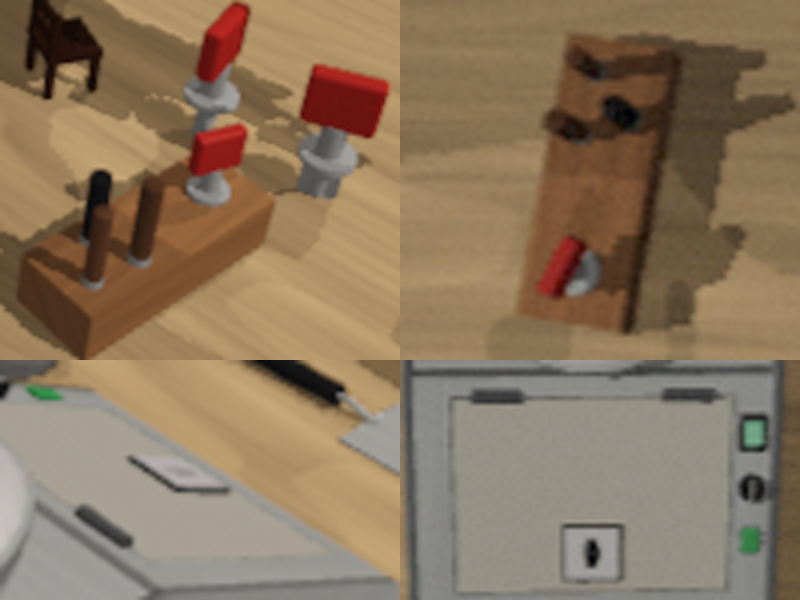

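```bash
cat > h.py <<'E'
import numpy as np
from scipy.spatial.transform import Rotation as R
CAM={"scene":([431.08660724,314.99532105,190.79206924],[1.11154061,0.68226176,0.75203964],[-2.19568953,0.01328136,2.39096378]),
"top":([512.48664848,328.8750519,195.64115439],[0.34298205,0.03011525,1.73089212],[-3.03205922e+00,6.95127800e-04,-1.54660238e+00])}
def ray(n,p):
    k,o,e=CAM[n]; d=R.from_euler("xyz",e).apply([(p[0]-k[1])/k[0],(p[1]-k[2])/k[0],1]); return np.array(o),d/np.linalg.norm(d)
def tri(ps,pt):
    o1,d1=ray("scene",ps);o2,d2=ray("top",pt)
    t=np.linalg.lstsq(np.c_[d1,-d2],o2-o1,rcond=None)[0]
    a,b=o1+t[0]*d1,o2+t[1]*d2; return (a+b)/2,np.linalg.norm(a-b)
def plane(n,p,z):
    o,d=ray(n,p); return o+d*(z-o[2])/d[2]
def proj(n,X):
    k,o,e=CAM[n]; c=R.from_euler("xyz",e).inv().apply(np.array(X)-o); return c[...,:2]/c[...,2:]*k[0]+np.array(k[1:])
E
python3 - <<'E'
from h import *
np.set_printoptions(precision=4,suppress=True)
B=lambda x,y:(x/5+190,y/5+170)
A=lambda x,y:(x*133/400+380,y/3+200)
C=lambda x,y:(x/4+235,(y-360)/4+175)
D=lambda x,y:((x-400)/4+298,(y-360)/4+126)
print("keyhole",tri(C(180,471),D(592,553)))
print("collar",tri(A(208,189),B(577,272)))
print("collar z=.053 plane",plane("scene",A(208,187),.053),plane("top",B(577,272),.053))
print("grip top mid",tri(A(217,131),B(560,268)))
a,b=plane("top",B(545,292),.107),plane("top",B(582,242),.107);print("grip ends",a,b,np.arctan2(*(b-a)[1::-1]))
for n,p in dict(fl=(520,315),fr=(630,330),bl=(570,35),br=(680,55)).items(): print("block",n,plane("top",B(*p),.048))
print("chair",plane("top",(283,247),.05)); 
for q in ((545.0,445),): pass
print("esc corners",[plane("top",D(*p),.09) for p in((562,582),(622,582),(562,526),(622,526))])
print("hatch",[plane("top",D(*p),z) for p,z in(((452,398),.156),((730,398),.156),((456,590),.075),((726,590),.075))])
print("machine deck rear",[plane("top",p,.165) for p in((299,72),(393,72))], [plane("top",p,.065) for p in((301,190),(392,190))])
E
```

```text
keyhole (array([ 0.5932, -0.0173,  0.0921]), np.float64(0.0020604792551335107))
collar (array([ 0.3848,  0.225 , -0.0487]), np.float64(0.24251963721608089))
collar z=.053 plane [0.4281 0.3767 0.053 ] [0.4309 0.1103 0.053 ]
grip top mid (array([0.3855, 0.2277, 0.0173]), np.float64(0.23095501296766993))
grip ends [0.4149 0.1276 0.107 ] [0.4472 0.1051 0.107 ] -0.6092551586214696
block fl [0.4021 0.1471 0.048 ]
block fr [0.394  0.0747 0.048 ]
block bl [0.5882 0.1198 0.048 ]
block br [0.5765 0.0465 0.048 ]
chair [0.3556 0.1814 0.05  ]
esc corners [array([0.5701, 0.0056, 0.09  ]), array([ 0.5712, -0.0428,  0.09  ]), array([0.6158, 0.0067, 0.09  ]), array([ 0.617 , -0.0419,  0.09  ])]
hatch [array([0.7042, 0.096 , 0.156 ]), array([ 0.7094, -0.1216,  0.156 ]), array([0.5635, 0.0916, 0.075 ]), array([ 0.5688, -0.1283,  0.075 ])]
machine deck rear [array([0.9055, 0.1392, 0.165 ]), array([ 0.9126, -0.1575,  0.165 ])] [array([0.5425, 0.1274, 0.065 ]), array([ 0.5497, -0.1704,  0.065 ])]
```

```bash
python3 - <<'E'
from h import *
np.set_printoptions(precision=4,suppress=True)
B=lambda x,y:((x-400)/5+190,y/5+170)
A=lambda x,y:(x*133/400+380,y/3+200)
D=lambda x,y:((x-400)/4+298,(y-360)/4+126)
print("collar",tri(A(208,189),B(577,272)))
print("planes",plane("scene",A(208,187),.053),plane("top",B(577,272),.053))
print("grip top mid",tri(A(217,131),B(560,268)))
a,b=plane("top",B(545,292),.107),plane("top",B(582,242),.107);print("grip ends",a,b,np.arctan2(*(b-a)[1::-1]))
a,b=plane("scene",A(192,157),.107-.036),plane("scene",A(246,137),.107-.036);print("grip ends scene-ish",a,b)
for n,p in dict(fl=(520,315),fr=(630,330),bl=(570,35),br=(680,55)).items(): print("block",n,plane("top",B(*p),.048))
print("other keys",[tri((454,218),(243,256)),tri((493,236),(208,257))]); print("chair",plane("top",(283,247),.05))
kh=np.array([.593,-.0165,.0935]); print(proj("top",kh),proj("scene",kh))
E
```

```text
collar (array([0.4243, 0.3743, 0.0466]), np.float64(0.0020236707043773733))
planes [0.4281 0.3767 0.053 ] [0.4246 0.3721 0.053 ]
grip top mid (array([0.4245, 0.3723, 0.1043]), np.float64(0.0006199780964378963))
grip ends [0.4088 0.3808 0.107 ] [0.441  0.3588 0.107 ] -0.5981297591184359
grip ends scene-ish [0.4273 0.359  0.071 ] [0.3794 0.3749 0.071 ]
block fl [0.3957 0.4092 0.048 ]
block fr [0.3877 0.3367 0.048 ]
block bl [0.5818 0.3851 0.048 ]
block br [0.5702 0.3115 0.048 ]
other keys [(array([0.3211, 0.3098, 0.081 ]), np.float64(0.009832631455234676)), (array([0.3182, 0.4149, 0.0882]), np.float64(0.0014495926793067426))]
chair [0.3556 0.1814 0.05  ]
[345.5337 174.476 ] [279.8335 202.3904]
```

```bash
python3 -m crank '{"linear":[[0.15,-0.15,0],[0.3,-0.3,0],[0.4,-0.4,0],[0.5,-0.5,0],[0.5,-0.5,0]],"delta_rot":[[0,0,-0.1],[0,0,-0.25],[0,0,-0.49],[0,0,-0.49],[0,0,-0.49]],"fingers":[0.3,0.3,0.3,0.3,0.3]}' 30
python3 -m crank '{"linear":[[0.1,-0.1,-0.05],[0.2,-0.2,-0.1],[0.3,-0.3,-0.15],[0.356,-0.36,-0.2],[0.356,-0.36,-0.2]],"delta_rot":[[0,0,0],[0,0,0],[0,0,0],[0,0,0],[0,0,0]],"fingers":[0.3,0.3,0.3,0.3,0.3]}'
python3 - <<'E'
from workcell import *
from h import *
import cv2
o=observe();print(o["clock"],o["qpos"].round(3),o["position"],o["tool_rot"],o["grip_width"])
s,t=[grab_frame(n)["image"][:,:,::-1] for n in("scene","top")]
f=lambda im,x,y:cv2.resize(im[y:y+100,x:x+80],None,fx=5,fy=5,interpolation=cv2.INTER_CUBIC)
cv2.imwrite("pics/hov.png",np.hstack([f(s,410,190),f(t,190,170)]))
# fresh projections to check
for X in([.4245,.373,.053],[.4245,.373,.109]): print(proj("scene",X),proj("top",X))
E
```

```text
clock: 0.6
position: [0.3395, 0.4596, 0.2483]
tool_rot: [-3.141, 0.002, 2.535]
force: [-0.7, 1.2, 0.2]
grip_width: 0.0557
finger_force: 0.0
clock: 1.1
position: [0.426, 0.3707, 0.1967]
tool_rot: [-3.139, 0.001, 2.538]
force: [-0.6, 0.4, 1.0]
grip_width: 0.0551
finger_force: 0.0
1.1 [-0.87   0.49   0.067  1.814 -0.041  0.841  0.183] [0.42597714 0.37074171 0.19667911] [-3.13875420e+00  5.65658415e-04  2.53779972e+00] 0.05508113999000775
[448.62163758 260.68798768] [225.13506236 224.4110379 ]
[452.94935153 242.24547993] [221.56306664 223.46432031]
```

View pics/hov.png

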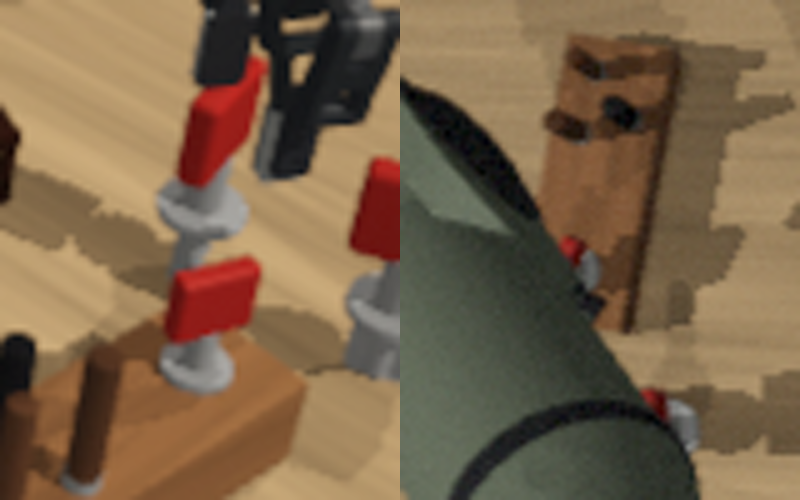

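```bash
python3 -m crank '{"linear":[[0,0.012,-0.1],[0,0.012,-0.2],[0,0.012,-0.3],[0,0.012,-0.36],[0,0.012,-0.42]],"delta_rot":[[0,0,0],[0,0,0],[0,0,0],[0,0,0],[0,0,0]],"fingers":[0.3,0.3,0.3,0.3,0.3]}'
python3 -m crank '{"linear":[[0,0,0],[0,0,0],[0,0,0],[0,0,0],[0,0,0]],"delta_rot":[[0,0,0],[0,0,0],[0,0,0],[0,0,0],[0,0,0]],"fingers":[0.3,-0.2,-0.5,-1,-1]}' 60
python3 -m crank '{"linear":[[0,0,0],[0,0,0],[0,0,0],[0,0,0],[0,0,0]],"delta_rot":[[0,0,0],[0,0,0],[0,0,0],[0,0,0],[0,0,0]],"fingers":[-1,-1,-1,-1,-1]}' 60
python3 - <<'E'
from workcell import *
import cv2
o=observe();print(o)
s=grab_frame("scene")["image"][:,:,::-1]
cv2.imwrite("pics/gr.png",cv2.resize(s[190:290,400:500],None,fx=6,fy=6,interpolation=cv2.INTER_CUBIC))
E
```

```text
clock: 1.7
position: [0.4236, 0.3779, 0.0928]
tool_rot: [3.141, -0.001, 2.543]
force: [-0.2, -0.4, 0.4]
grip_width: 0.0554
finger_force: 0.0
clock: 2.2
position: [0.4249, 0.3769, 0.0942]
tool_rot: [3.14, 0.0, 2.541]
force: [-0.6, -0.4, 8.3]
grip_width: 0.0112
finger_force: 58.4
clock: 2.7
position: [0.4249, 0.3768, 0.0942]
tool_rot: [3.14, -0.0, 2.541]
force: [-1.4, -0.3, 7.8]
grip_width: 0.0112
finger_force: 58.4
{'clock': 2.7, 'qpos': array([-0.86425391,  0.64209996,  0.048465  ,  1.87297987, -0.04984733,
        0.6264994 ,  0.18530666]), 'qd': array([ 1.19033115e-03, -2.33346306e-04, -1.28663250e-03, -4.44161848e-05,
        1.02342695e-03, -2.42325733e-04,  2.10370904e-03]), 'joint_efforts': array([ 4.31158030e-01, -8.82309222e+01,  4.82856184e+00, -2.47384965e+01,
        1.96947427e-01, -5.56011926e-01, -2.01967789e-02]), 'position': array([0.42485195, 0.37681687, 0.09421877]), 'tool_rot': array([ 3.14040935e+00, -3.02295968e-05,  2.54117521e+00]), 'force': array([-1.36682725, -0.28588755,  7.80488444]), 'moment': array([-0.10186683,  0.41572777, -0.03303559]), 'finger_force': 58.405553698539734, 'grip_width': 0.011223879977871264}
```

View pics/gr.png

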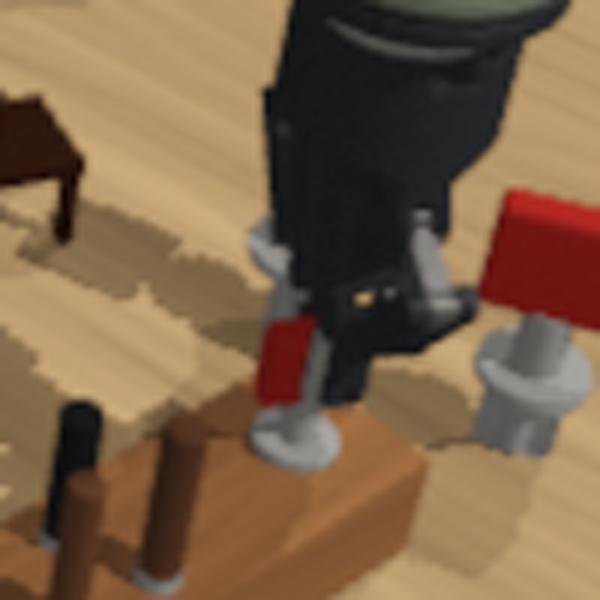

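Gripped with jaws at 11 mm on the target key's 12 mm grip, at scene (449,260). Its collar is at scene (449,263), and the gripper sits about 2.5 mm off the key's middle. Next is the lift and the standoff.

```bash
python3 -m crank '{"linear":[[0,0,0.05],[0,0,0.15],[0,0,0.3],[0,0,0.5],[0,0,0.6]],"delta_rot":[[0,0,0],[0,0,0],[0,0,0],[0,0,0],[0,0,0]],"fingers":[-1,-1,-1,-1,-1]}' 80
cat >> h.py <<'E'
YAW=.024; KH=np.array([.593,-.0165,.0935])
def khR(open_=0,turn=0): return R.from_euler("z",YAW)*R.from_euler("y",-np.pi/6+open_)*R.from_euler("z",-turn)
FLIP=R.from_matrix(np.diag([-1,1,-1.]))
def go(off,kh=KH,rot=None,inhand=(.0025,0,.0462)):
    """shift/turn in shares; off: key origin in keyhole frame; inhand: key origin in key axes rel. to TCP (x, y, -z)"""
    from workcell import observe
    o=observe(); r=rot or khR()
    t=kh+khR().apply(off)+r.apply([-inhand[0],-inhand[1],inhand[2]])
    T=r*FLIP
    d=(T*R.from_euler("xyz",o["tool_rot"]).inv()).as_rotvec()
    print("TCP",o["position"].round(4),"->",t.round(4),"lin",((t-o["position"])/.25).round(3),"rot",(d/np.radians(30)).round(3),"clk",o["clock"],"F",o["force"].round(1),o["grip_width"],"q",o["qpos"].round(2))
E
python3 -c "
from h import *; go([0,0,.07])"
```

```text
clock: 3.25
position: [0.4254, 0.3769, 0.2482]
tool_rot: [3.137, 0.001, 2.541]
force: [-0.0, -0.1, -2.0]
grip_width: 0.0108
finger_force: 78.0
TCP [0.4254 0.3769 0.2482] -> [ 0.5328 -0.0179  0.1929] lin [ 0.43  -1.579 -0.221] rot [-0.297 -0.971  1.163] clk 3.25 F [-0.  -0.1 -2. ] 0.010847858181500754 q [-0.88  0.43  0.07  1.76 -0.04  0.95  0.18]
```

```bash
python3 -m crank '{"linear":[[0.05,-0.15,0],[0.1,-0.3,0],[0.15,-0.48,0],[0.2,-0.64,0],[0.22,-0.79,0]],"delta_rot":[[-0.02,-0.1,0.1],[-0.06,-0.2,0.24],[-0.1,-0.32,0.38],[-0.13,-0.42,0.5],[-0.15,-0.49,0.58]],"fingers":[-1,-1,-1,-1,-1]}'
python3 -m crank '{"linear":[[0.05,-0.15,0],[0.1,-0.3,0],[0.15,-0.48,0],[0.2,-0.64,0],[0.21,-0.79,0]],"delta_rot":[[-0.02,-0.1,0.1],[-0.06,-0.2,0.24],[-0.1,-0.32,0.38],[-0.13,-0.42,0.5],[-0.15,-0.49,0.58]],"fingers":[-1,-1,-1,-1,-1]}'
python3 -c "
from h import *; go([0,0,.07])"
```

```text
clock: 3.75
position: [0.48, 0.1771, 0.2444]
tool_rot: [3.1, 0.267, 2.843]
force: [1.6, 0.7, -0.2]
grip_width: 0.0109
finger_force: 78.1
clock: 4.25
position: [0.5308, -0.0004, 0.2437]
tool_rot: [3.139, 0.508, 3.137]
force: [0.8, 0.1, -1.0]
grip_width: 0.0108
finger_force: 78.2
TCP [ 5.308e-01 -4.000e-04  2.437e-01] -> [ 0.5328 -0.0179  0.1929] lin [ 0.008 -0.07  -0.203] rot [-0.004 -0.03   0.052] clk 4.25 F [ 0.8  0.1 -1. ] 0.010803800676209665 q [-0.21  0.2   0.07  2.25  0.31  0.2   1.13]
```

```bash
python3 -m crank '{"linear":[[0,-0.03,-0.05],[0.008,-0.07,-0.1],[0.008,-0.07,-0.16],[0.008,-0.07,-0.2],[0.008,-0.07,-0.2]],"delta_rot":[[0,-0.03,0.05],[0,-0.03,0.05],[0,-0.03,0.05],[0,-0.03,0.05],[0,-0.03,0.05]],"fingers":[-1,-1,-1,-1,-1]}'
python3 - <<'E'
from h import *
from workcell import *
import cv2
go([0,0,.07])
s,t=[grab_frame(n)["image"][:,:,::-1] for n in("scene","top")]
cv2.imwrite("pics/pre.png",np.hstack([cv2.resize(s[140:240,240:320],(400,500),interpolation=2),cv2.resize(t[120:220,306:386],(400,500),interpolation=2)]))
k=khR()
for n in CAM: print(n,[proj(n,KH+k.apply([0,0,z])).round(1).tolist() for z in(.07-.028,.07,.075)])
E
```

```text
clock: 4.75
position: [0.5328, -0.0167, 0.1964]
tool_rot: [-3.139, 0.52, -3.121]
force: [0.3, -1.1, -1.2]
grip_width: 0.0108
finger_force: 78.2
TCP [ 0.5328 -0.0167  0.1964] -> [ 0.5328 -0.0179  0.1929] lin [-0.    -0.005 -0.014] rot [ 0.004 -0.007  0.008] clk 4.75 F [ 0.3 -1.1 -1.2] 0.010818478511595784 q [ 0.22  0.32 -0.38  2.28  1.34  0.17  0.18]
scene [[285.3, 187.2], [289.1, 176.9], [289.7, 175.1]]
top [[345.9, 179.3], [346.2, 182.7], [346.2, 183.3]]
```

View pics/pre.png

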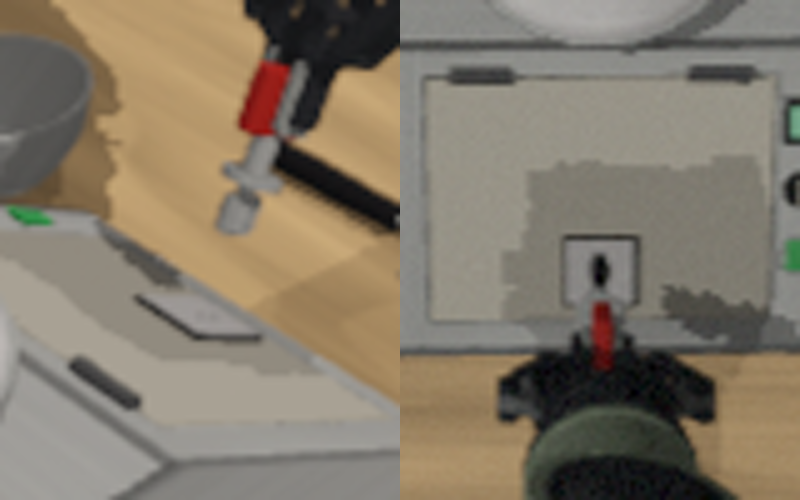

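```bash
python3 -c "
from h import *; go([0,0,.034])"; python3 -m crank '{"linear":[[0.02,-0.005,-0.04],[0.04,-0.005,-0.08],[0.06,-0.005,-0.11],[0.072,-0.005,-0.139],[0.072,-0.005,-0.139]],"delta_rot":[[0,0,0],[0,0,0],[0,0,0],[0,0,0],[0,0,0]],"fingers":[-1,-1,-1,-1,-1]}'
python3 - <<'E'
from h import *
from workcell import *
import cv2
go([0,0,.034])
s,t=[grab_frame(n)["image"][:,:,::-1] for n in("scene","top")]
cv2.imwrite("pics/pre2.png",np.hstack([cv2.resize(s[160:220,255:305],(500,600),interpolation=2),cv2.resize(t[150:210,331:361],(300,600),interpolation=2)]))
k=khR();o=observe();T=R.from_euler("xyz",o["tool_rot"])
og=o["position"]+T.apply([-.0025,0,.0462])
for n in CAM: print(n,[proj(n,KH+k.apply([x,0,0])).round(1).tolist() for x in(-.022,0,.022)],[proj(n,og+T.apply([0,0,z])).round(1).tolist() for z in(.028,0,-.005)])
print("key in kh", k.inv().apply(og-KH))
E
```

```text
TCP [ 0.5323 -0.0167  0.1956] -> [ 0.5507 -0.0175  0.1617] lin [ 0.074 -0.003 -0.135] rot [ 0.004 -0.01   0.007] clk 4.85 F [ 0.5 -0.1 -1.9] 0.01060713743135418 q [ 0.22  0.32 -0.38  2.28  1.34  0.17  0.19]
clock: 5.35
position: [0.5506, -0.0174, 0.161]
tool_rot: [-3.139, 0.518, -3.12]
force: [-0.0, 0.4, -1.3]
grip_width: 0.0107
finger_force: 78.2
TCP [ 0.5506 -0.0174  0.161 ] -> [ 0.5507 -0.0175  0.1617] lin [ 0.001 -0.001  0.003] rot [ 0.004 -0.011  0.007] clk 5.35 F [-0.   0.4 -1.3] 0.010745040632033886 q [ 0.26  0.42 -0.44  2.27  1.74  0.22 -0.19]
scene [[285.8, 202.6], [279.8, 202.4], [273.7, 202.2]] [[280.8, 200.2], [284.5, 190.1], [285.1, 188.3]]
top [[345.4, 180.8], [345.5, 174.5], [345.6, 168.1]] [[345.6, 175.4], [345.8, 178.6], [345.9, 179.1]]
key in kh [-5.94589963e-04  6.72272582e-05  3.40519486e-02]
```

View pics/pre2.png

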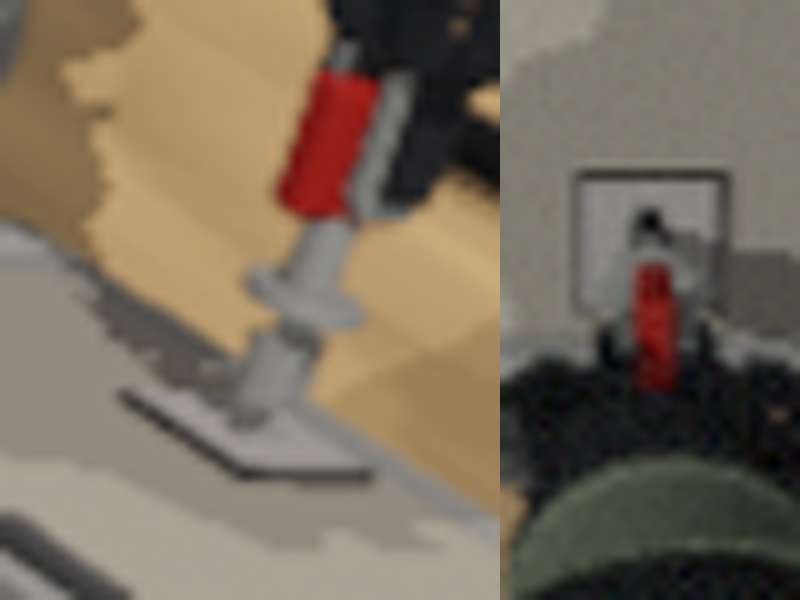

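```bash
python3 -m crank '{"linear":[[0.008,0,-0.014],[0.016,0,-0.028],[0.024,0,-0.042],[0.032,0,-0.055],[0.032,0,-0.055]],"delta_rot":[[0,0,0],[0,0,0],[0,0,0],[0,0,0],[0,0,0]],"fingers":[-1,-1,-1,-1,-1]}'
python3 -c "
from h import *; go([0,0,0])"
```

```text
clock: 5.95
position: [0.5587, -0.0171, 0.1468]
tool_rot: [-3.141, 0.518, -3.12]
force: [3.3, 0.4, -1.5]
grip_width: 0.0111
finger_force: 78.1
TCP [ 0.5587 -0.0171  0.1468] -> [ 0.5677 -0.0171  0.1323] lin [ 0.036 -0.    -0.058] rot [ 0.002 -0.011  0.005] clk 5.95 F [ 3.3  0.4 -1.5] 0.011088137975023997 q [ 0.29  0.47 -0.48  2.25  1.83  0.25 -0.27]
```

```bash
python3 -m crank '{"linear":[[0.008,0,-0.014],[0.016,0,-0.026],[0.024,0,-0.038],[0.03,0,-0.048],[0.03,0,-0.048]],"delta_rot":[[0,0,0],[0,0,0],[0,0,0],[0,0,0],[0,0,0]],"fingers":[-1,-1,-1,-1,-1]}'
python3 -c "
from h import *; go([0,0,0])"
```

```text
clock: 6.45
position: [0.5659, -0.017, 0.1347]
tool_rot: [-3.141, 0.517, -3.12]
force: [2.0, 0.2, -1.2]
grip_width: 0.0107
finger_force: 78.2
TCP [ 0.5659 -0.017   0.1347] -> [ 0.5677 -0.0171  0.1323] lin [ 0.007 -0.    -0.01 ] rot [ 0.002 -0.012  0.005] clk 6.45 F [ 2.   0.2 -1.2] 0.01071181456310693 q [ 0.31  0.51 -0.51  2.24  1.88  0.28 -0.31]
```

Three millimetres are left by estimate. I'll push gently until contact.

```bash
python3 -m crank '{"linear":[[0.004,0,-0.007],[0.007,0,-0.012],[0.01,0,-0.017],[0.01,0,-0.017],[0.01,0,-0.017]],"delta_rot":[[0,0,0],[0,0,0],[0,0,0],[0,0,0],[0,0,0]],"fingers":[-1,-1,-1,-1,-1]}'
python3 -c "
from h import *; go([0,0,0])"
```

```text
clock: 6.95
position: [0.5677, -0.0171, 0.1316]
tool_rot: [-3.14, 0.519, -3.119]
force: [-23.7, -2.4, 34.0]
grip_width: 0.0113
finger_force: 85.0
TCP [ 0.5677 -0.0171  0.1316] -> [ 0.5677 -0.0171  0.1323] lin [0.    0.    0.002] rot [ 0.003 -0.01   0.005] clk 6.95 F [-23.7  -2.4  34. ] 0.011250825078059083 q [ 0.32  0.52 -0.52  2.24  1.9   0.29 -0.32]
```

```bash
python3 -m crank '{"linear":[[0,0,0.001],[0,0.001,0.001],[0,0.002,0.001],[0,0.003,0.001],[0.001,0.004,0.002]],"delta_rot":[[0,0,0],[0.095,0.002,-0.165],[0.191,0.005,-0.331],[0.286,0.007,-0.496],[0.382,0.009,-0.662]],"fingers":[-1,-1,-1,-1,-1]}'
python3 -c "
from h import *; go([0,0,0],rot=khR(0,.4));from workcell import *;print(khR().inv().apply(observe()['force']),khR().inv().apply(observe()['moment']))"
```

```text
clock: 7.45
position: [0.5681, -0.0158, 0.132]
tool_rot: [2.921, 0.473, 2.708]
force: [-15.7, 0.1, 20.5]
grip_width: 0.0106
finger_force: 82.7
TCP [ 0.5681 -0.0158  0.132 ] -> [ 0.5679 -0.0161  0.1324] lin [-0.001 -0.001  0.001] rot [-0.005 -0.01   0.008] clk 7.45 F [-15.7   0.1  20.5] 0.0106032232419696 q [ 0.4   0.54 -0.63  2.23  1.83  0.34 -0.64]
[-3.30869714  0.46201129 25.59961505] [0.12388552 1.09672577 0.58353097]
```

```bash
python3 -m crank '{"linear":[[0,0.001,0.001],[0.001,0.002,0.001],[0.001,0.003,0.002],[0.002,0.003,0.002],[0.002,0.004,0.003]],"delta_rot":[[0.095,0.002,-0.165],[0.191,0.005,-0.331],[0.286,0.007,-0.496],[0.382,0.009,-0.662],[0.477,0.012,-0.827]],"fingers":[-1,-1,-1,-1,-1]}'
python3 -c "
from h import *; go([0,0,0],rot=khR(0,.9));from workcell import *;print(khR().inv().apply(observe()['force']),khR().inv().apply(observe()['moment']))"
```

```text
clock: 7.95
position: [0.5692, -0.0138, 0.1328]
tool_rot: [2.717, 0.309, 2.196]
force: [-1.6, 4.6, 5.0]
grip_width: 0.0107
finger_force: 80.4
TCP [ 0.5692 -0.0138  0.1328] -> [ 0.5685 -0.0151  0.1327] lin [-0.003 -0.005 -0.   ] rot [-0.011 -0.008  0.001] clk 7.95 F [-1.6  4.6  5. ] 0.010705520934048956 q [ 0.49  0.58 -0.75  2.23  1.78  0.41 -1.07]
[1.18633061 4.61506918 5.11855908] [ 1.10625539 -0.2620295   0.94323665]
```

```bash
python3 -m crank '{"linear":[[0.001,0.003,0.001],[0.002,0.004,0.001],[0.003,0.005,0.002],[0.004,0.006,0.002],[0.005,0.006,0.003]],"delta_rot":[[0.095,0.002,-0.165],[0.191,0.005,-0.331],[0.286,0.007,-0.496],[0.382,0.009,-0.662],[0.477,0.012,-0.827]],"fingers":[-1,-1,-1,-1,-1]}'
python3 -c "
from h import *; go([0,0,0],rot=khR(0,1.4));from workcell import *;print(khR().inv().apply(observe()['force']),khR().inv().apply(observe()['moment']))"
```

```text
clock: 8.45
position: [0.5712, -0.0124, 0.134]
tool_rot: [2.624, 0.078, 1.744]
force: [2.1, 4.1, 8.0]
grip_width: 0.0109
finger_force: 81.6
TCP [ 0.5712 -0.0124  0.134 ] -> [ 0.5695 -0.0146  0.1333] lin [-0.007 -0.009 -0.003] rot [-0.014 -0.002 -0.001] clk 8.45 F [2.1 4.1 8. ] 0.010891303059689817 q [ 0.57  0.61 -0.86  2.22  1.76  0.47 -1.51]
[5.91893848 4.06107359 5.77325074] [ 0.86867317 -0.97064363  1.17403244]
```

```bash
python3 -m crank '{"linear":[[0.001,0.001,0.001],[0.002,0.001,0.001],[0.003,0.001,0.001],[0.004,0.001,0.001],[0.004,0.001,0.001]],"delta_rot":[[0.08,0.002,-0.13],[0.15,0.004,-0.26],[0.23,0.006,-0.4],[0.31,0.008,-0.53],[0.31,0.008,-0.53]],"fingers":[-1,-1,-1,-1,-1]}'
python3 - <<'E'
from h import *; go([0,0,0],rot=khR(0,1.7))
from workcell import *
o=observe();k=khR();print(k.inv().apply(o['force']),k.inv().apply(o['moment']))
T=R.from_euler("xyz",o["tool_rot"]);y=k.inv().apply(T.apply([0,1,0]));print("turned",np.arctan2(y[0],y[1]))
import cv2
s,t=[grab_frame(n)["image"][:,:,::-1] for n in("scene","top")]
cv2.imwrite("pics/turn.png",np.hstack([cv2.resize(s[150:230,240:320],(480,480),interpolation=2),cv2.resize(t[140:220,320:370],(300,480),interpolation=2)]))
E
```

```text
clock: 8.95
position: [0.5727, -0.0122, 0.1347]
tool_rot: [2.622, -0.084, 1.467]
force: [-2.6, 2.6, 20.2]
grip_width: 0.0109
finger_force: 81.7
TCP [ 0.5727 -0.0122  0.1347] -> [ 0.5701 -0.0146  0.1337] lin [-0.01  -0.01  -0.004] rot [-0.038  0.003  0.031] clk 8.95 F [-2.6  2.6 20.2] 0.010870454418641807 q [ 0.61  0.64 -0.92  2.22  1.75  0.51 -1.81]
[ 7.91889768  2.62975628 18.73300422] [ 0.45973765 -1.54077573  0.77518967]
turned 1.7238797614558348
```

View pics/turn.png

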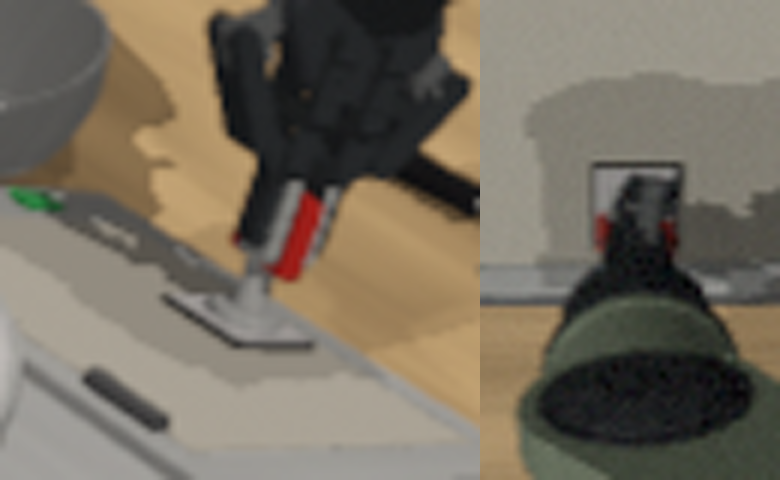

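```bash
python3 -m crank '{"linear":[[0,0,0.001],[0,0,0.001],[0,0,0.001]],"delta_rot":[[0.04,0.001,-0.07],[0.08,0.002,-0.13],[0.08,0.002,-0.13]],"fingers":[-1,-1,-1]}'
python3 - <<'E'
from h import *
from workcell import *
o=observe();k=khR();print(o["position"],k.inv().apply(o['force']),k.inv().apply(o['moment']))
T=R.from_euler("xyz",o["tool_rot"]);y=k.inv().apply(T.apply([0,1,0]));print("turned",np.arctan2(y[0],y[1]))
# opening path: hinge in world, TCP rotates with hatch
H=KH-R.from_euler("zy",[0,0]).apply(khR().apply([-.130,0,.004])); H=KH-khR().apply([-.130,0,.004]);print("hinge",H)
ax=R.from_euler("z",YAW).apply([0,1,0])
p=o["position"]
for a in np.arange(.05,.95,.05): print(round(a,2),((R.from_rotvec(ax*a).apply(p-H)+H-p)/.25).round(3),(ax*a/np.radians(30)).round(3))
E
```

```text
clock: 9.35
position: [0.573, -0.0123, 0.135]
tool_rot: [2.629, -0.125, 1.4]
force: [3.5, 2.1, 13.9]
grip_width: 0.0107
finger_force: 83.7
[ 0.57298513 -0.01228206  0.13496661] [10.06558183  1.99641246 10.24424486] [ 0.36109496 -1.81311647  1.29191031]
turned 1.8017564057981186
hinge [ 0.7075503  -0.01375026  0.1550359 ]
0.05 [-0.003 -0.     0.027] [-0.002  0.095  0.   ]
0.1 [-0.005 -0.     0.054] [-0.005  0.191  0.   ]
0.15 [-0.006 -0.     0.081] [-0.007  0.286  0.   ]
0.2 [-0.005 -0.     0.108] [-0.009  0.382  0.   ]
0.25 [-0.003 -0.     0.136] [-0.011  0.477  0.   ]
0.3 [0.    0.    0.163] [-0.014  0.573  0.   ]
0.35 [0.005 0.    0.189] [-0.016  0.668  0.   ]
0.4 [0.011 0.    0.216] [-0.018  0.764  0.   ]
0.45 [0.019 0.    0.242] [-0.021  0.859  0.   ]
0.5 [0.027 0.001 0.268] [-0.023  0.955  0.   ]
0.55 [0.037 0.001 0.293] [-0.025  1.05   0.   ]
0.6 [0.049 0.001 0.318] [-0.027  1.146  0.   ]
0.65 [0.061 0.001 0.342] [-0.03   1.241  0.   ]
0.7 [0.075 0.002 0.365] [-0.032  1.337  0.   ]
0.75 [0.09  0.002 0.388] [-0.034  1.432  0.   ]
0.8 [0.106 0.003 0.41 ] [-0.037  1.527  0.   ]
0.85 [0.123 0.003 0.431] [-0.039  1.623  0.   ]
0.9 [0.141 0.003 0.452] [-0.041  1.718  0.   ]
```

```bash
python3 -m crank '{"linear":[[-0.003,0,0.027],[-0.005,0,0.054],[-0.006,0,0.081],[-0.005,0,0.108],[-0.003,0,0.136]],"delta_rot":[[-0.002,0.095,0],[-0.005,0.191,0],[-0.007,0.286,0],[-0.009,0.382,0],[-0.011,0.477,0]],"fingers":[-1,-1,-1,-1,-1]}' 100
python3 -m crank '{"linear":[[0.003,0,0.027],[0.008,0,0.053],[0.008,0,0.053]],"delta_rot":[[-0.002,0.095,0],[-0.005,0.191,0],[-0.005,0.191,0]],"fingers":[-1,-1,-1]}'
python3 - <<'E'
from h import *
from workcell import *
o=observe();k=khR(.35);print(o["qpos"].round(2),k.inv().apply(o['force']),k.inv().apply(o['moment']))
T=R.from_euler("xyz",o["tool_rot"]);print("tool z in kh",k.inv().apply(T.apply([0,0,1])))
E
```

```text
clock: 9.85
position: [0.572, -0.0123, 0.1687]
tool_rot: [2.877, -0.073, 1.376]
force: [18.8, -1.7, -8.2]
grip_width: 0.0106
finger_force: 99.6
clock: 10.15
position: [0.5741, -0.0124, 0.1818]
tool_rot: [2.975, -0.051, 1.369]
force: [3.1, 2.5, 9.3]
grip_width: 0.0109
finger_force: 102.8
[ 0.65  0.66 -1.04  1.91  0.82  0.85 -0.99] [4.7395876  2.39279986 8.58130654] [ 0.11723152 -1.75459703  1.2105163 ]
tool z in kh [ 1.68073748e-04  1.19333285e-02 -9.99928781e-01]
```

```bash
python3 -m crank '{"linear":[[0.006,0,0.027],[0.014,0,0.053],[0.022,0,0.079],[0.032,0.001,0.104],[0.044,0.001,0.129]],"delta_rot":[[-0.002,0.095,0],[-0.005,0.191,0],[-0.007,0.286,0],[-0.009,0.382,0],[-0.011,0.477,0]],"fingers":[-1,-1,-1,-1,-1]}'
python3 -m crank '{"linear":[[0.012,0,0.024],[0.026,0,0.047],[0.041,0,0.07],[0.057,0,0.092],[0.057,0,0.092]],"delta_rot":[[-0.002,0.095,0],[-0.005,0.191,0],[-0.007,0.286,0],[-0.009,0.382,0],[-0.009,0.382,0]],"fingers":[-1,-1,-1,-1,-1]}'
python3 - <<'E'
from h import *
from workcell import *
import cv2
o=observe();k=khR(.8);print(o["position"],o["qpos"].round(2),k.inv().apply(o['force']),k.inv().apply(o['moment']))
T=R.from_euler("xyz",o["tool_rot"]);print("tool z in kh",k.inv().apply(T.apply([0,0,1])))
s,t=[grab_frame(n)["image"][:,:,::-1] for n in("scene","top")]
cv2.imwrite("pics/open.png",np.hstack([cv2.resize(s[130:250,220:320],(400,480),interpolation=2),cv2.resize(t[120:220,305:385],(384,480),interpolation=2)]))
E
```

```text
clock: 10.65
position: [0.5843, -0.0121, 0.213]
tool_rot: [-3.064, 0.006, 1.364]
force: [6.3, 4.8, -5.3]
grip_width: 0.0106
finger_force: 100.8
clock: 11.15
position: [0.5983, -0.0117, 0.2361]
tool_rot: [-2.867, 0.052, 1.37]
force: [-2.8, 2.0, 14.6]
grip_width: 0.0108
finger_force: 103.5
[ 0.59825875 -0.01166046  0.23610243] [ 0.49  0.83 -1.01  1.42  0.56  1.52 -0.75] [-6.59385546  2.0676253  13.33199187] [0.11749663 0.12665102 1.09945281]
tool z in kh [-0.00240391  0.01128482 -0.99993343]
```

View pics/open.png

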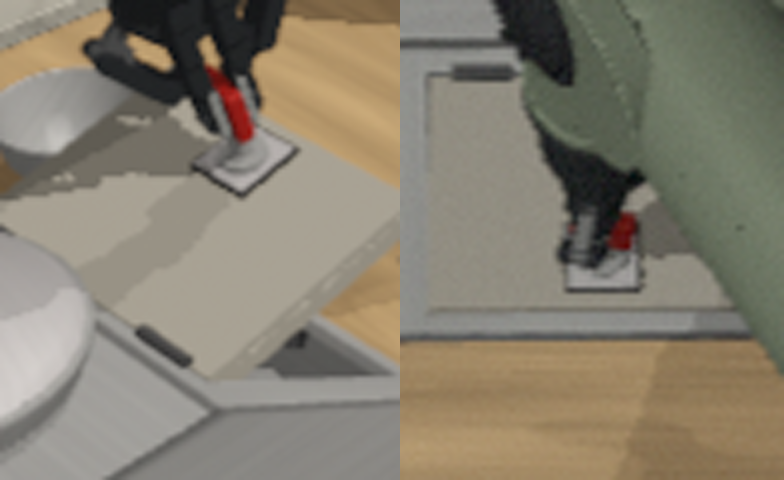

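Scene (60-400, 100-370) shows the hatch standing open with the key seated at (240,150) in the crop. I'll draw it to the stop.

```bash
python3 -m crank '{"linear":[[0.01,0,0.013],[0.02,0,0.025],[0.026,0,0.031],[0.026,0,0.031]],"delta_rot":[[-0.001,0.06,0],[-0.002,0.11,0],[-0.003,0.13,0],[-0.003,0.13,0]],"fingers":[-1,-1,-1,-1]}'
python3 - <<'E'
from h import *
from workcell import *
o=observe();k=khR(.85);print(o["position"],k.inv().apply(o['force']),k.inv().apply(o['moment']))
T=R.from_euler("xyz",o["tool_rot"]);print("tool z in kh",k.inv().apply(T.apply([0,0,1])), "khz",k.apply([0,0,1]))
E
```

```text
clock: 11.65
position: [0.6039, -0.0116, 0.2435]
tool_rot: [-2.801, 0.067, 1.374]
force: [-6.4, 4.7, 4.4]
grip_width: 0.0106
finger_force: 101.6
[ 0.60391708 -0.01162966  0.24350778] [-7.42507786  4.88736079  2.17936726] [0.95523143 0.04466963 1.08321358]
tool z in kh [-0.02012199  0.01097927 -0.99973725] khz [0.320544   0.00769453 0.94720237]
```

```bash
python3 -m crank '{"linear":[[0,0,0],[0,0,0],[0,0,0]],"delta_rot":[[0.04,0.001,0.11],[0.073,0.002,0.217],[0.073,0.002,0.217]],"fingers":[-1,-1,-1]}' 20
python3 -m crank '{"linear":[[0,0,0],[0,0,0],[0,0,0],[0,0,0],[0,0,0]],"delta_rot":[[0,0,0],[0,0,0],[0,0,0],[0,0,0],[0,0,0]],"fingers":[-0.5,-0.3,0,0.2,0.2]}'
python3 -m crank '{"linear":[[0.02,0,0.06],[0.05,0,0.15],[0.09,0,0.26],[0.13,0,0.38],[0.13,0,0.38]],"delta_rot":[[0,0,0],[0,0,0],[0,0,0],[0,0,0],[0,0,0]],"fingers":[0.2,0.2,0.2,0.2,0.2]}'
python3 -m crank '{"linear":[[-0.1,0,0.1],[-0.2,0.1,0.2],[-0.35,0.2,0.25],[-0.5,0.3,0.25],[-0.5,0.3,0.25]],"delta_rot":[[0,0,0],[0,0,0],[0,0,0],[0,0,0],[0,0,0]],"fingers":[0.2,0.2,0.2,0.2,0.2]}'
python3 - <<'E'
from h import *
from workcell import *
import cv2
s,t=[grab_frame(n)["image"][:,:,::-1] for n in("scene","top")]
cv2.imwrite("pics/fin.png",np.hstack([cv2.resize(s[110:250,190:330],(400,400),interpolation=2),cv2.resize(t[120:220,285:385],(400,400),interpolation=2)]))
H=KH-khR().apply([-.130,0,.004])
for a in(.7,.8,.85): print(a,[ (proj(n,H+khR(a).apply([[-.152,-.022,.004],[-.108,.022,.004],[-.13,0,.004+.061]]))).round(1).tolist() for n in CAM])
E
```

```text
clock: 11.95
position: [0.604, -0.0118, 0.2435]
tool_rot: [-2.796, 0.029, 1.489]
force: [-3.7, 8.2, 3.2]
grip_width: 0.0103
finger_force: 100.4
clock: 12.45
position: [0.6043, -0.0131, 0.2436]
tool_rot: [-2.796, 0.031, 1.486]
force: [-0.9, 0.0, -0.3]
grip_width: 0.0514
finger_force: 0.0
clock: 12.95
position: [0.6381, -0.0123, 0.342]
tool_rot: [-2.8, 0.029, 1.485]
force: [0.2, 0.7, 0.1]
grip_width: 0.0513
finger_force: 0.0
clock: 13.45
position: [0.5079, 0.0651, 0.4022]
tool_rot: [-2.797, 0.032, 1.492]
force: [-0.3, -0.2, 0.3]
grip_width: 0.0512
finger_force: 0.0
0.7 [[[282.3, 162.9], [280.8, 179.6], [276.6, 151.2]], [[353.8, 181.1], [339.2, 167.4], [347.1, 167.6]]]
0.8 [[[280.8, 158.4], [279.7, 176.4], [273.2, 148.5]], [[354.0, 179.2], [339.3, 166.0], [347.3, 163.8]]]
0.85 [[[279.9, 156.3], [278.9, 174.9], [271.3, 147.3]], [[354.1, 178.0], [339.3, 165.1], [347.3, 161.8]]]
```

View pics/fin.png

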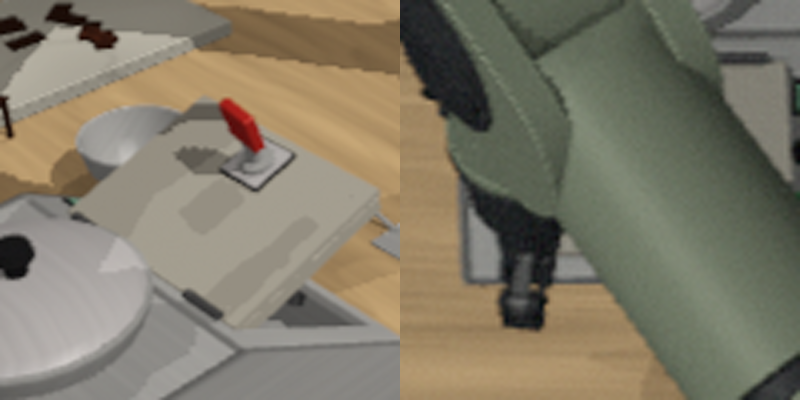

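The picture shows the hatch open at about 0.8 to 0.85 rad, with plate corners at scene (282,158) and (280,176). The key is seated in the lock, square to the hatch, and the robot is clear. I'm handing it in.

```bash
python3 -c "
from workcell import *
print(bot.job_done())"
```

```text
the job is handed in; nothing more can be done
None
```

I handed the job in at about 13.5 s on the robot clock. The last picture puts the hatch open at about 0.80 to 0.85 rad with the turned key seated in its lock; the robot was clear of everything, and its path kept away from the chair, spatula and bowl (no separate check of those). The hand-in returned no verdict.

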